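# Refit a guide roller with a push nut

## Robot

A 6-joint arm with a two-finger parallel gripper is mounted at the origin on the work surface. World frame = base frame: x ahead of the robot, y to its left, z up, the work surface at z = 0. Lengths are in m, angles in degrees, forces in N, time in s.
With the tool pointing down it reaches from about 0.25 to 0.725 m from the base axis. Payload 4 kg.
Tool frame: the origin (TCP) lies on the centre line of the jaws, within the pads' length; the fingertips stand 8 mm ahead of it and the grasp point (between the pads) lies 11 mm behind it; z points along the fingers, y is the line along which they close (so a half turn about z gives the same grasp; the last joint's range is limited). The gripper opens to 85 mm and grips with 20 to 120 N. Pads are 22 mm wide; open, the fingers measure 114 mm over their backs; the gripper's body (76 mm by 85 mm) begins 54 mm behind the grasp point. The pads swing forward as they close: fully open they stand 13 mm farther back than shut.
Start: joints at [70.073, 13.785, 0.286, 76.501, 0, 90], TCP at [0.17, 0.47, 0.239] pointing down, gripper open.
Joint ranges: [-155.79, 155.79], [-60.16, 107.12], [-62.33, 73.08], [-114, 123.19], [-81.49, 82.49], [-180, 180]. Speed limits (degrees/s): [159.86, 159.86, 180, 180, 180, 180].

## Interface

Orientations are given as a 3x3 rotation matrix whose columns are the frame's x, y, z axes.
In Python, from station import ctrl, snapshot, get_calibration, order gives the robot as it stands.
- The arm moves only by the tool step_arm, never from a script. Its argument "motion" is one flat list of numbers, 7 for each row, row after row: the shift along the world's x, y, z in mm, then the turn, a rotation vector about the world's x, y, z in degrees, then the closure, from -1 (fully open) to 1 (shut). A call has 1 to 20 rows; each row shifts and turns the commanded pose from where the row before left it; what a row does not reach is not made up. A row lasts 1/8 s, in which the tool goes at most 62.5 mm and 10.7 degrees, less where a joint would pass 70% of its speed; a pose out of reach is approached as far as the arm can. A call with a gripper value outside its range is refused whole. The fingers move at their own pace and stop on an object; "newtons" is the grip in N (left out, the last holds). Time passes only in rows, so rows that do not move let the fingers close. It gives the time, the measured TCP pose, the force, the opening and the grip force at its end, in the units of the state.
- ctrl.observe(): the state, without advancing time (a new reading comes with each control period).
- snapshot(name): name is "scene" or "top" or "wrist"; returns (picture, depth): 384x512x3 uint8, red, green, blue; 384x512 float32, m along the optical axis (not along the pixel's ray), 0 where there is no reading.
- get_calibration(name): a dict with "fx", "fy", "cx", "cy" (pixels), "R" (3x3) and "t" (3): a world point X has camera coordinates R X + t; the wrist camera has in their place "hand_eye" (4x4, takes a point from camera to tool coordinates, whose origin is the TCP and whose axes are the flange's). Camera axes: x right, y down, z forward; pixel columns grow to the right and rows downward; lengths in m; the calibration is good to about 2 mm. A picture is of the moment at which its call begins: read the wrist's pose just before it. get_calibration takes no time and is no camera call.
- order.job_done(): hands the job in; it is judged then, once.
The state is a dict: "t": time; "joints": joint angles; "dq": joint speeds; "tau": joint torques, N m; "ee_pos": TCP position; "tcp_rot": TCP orientation; "force": force on the tool from outside, world axes, zero at the start; "moment": the same for the moment, N m; "opening": opening from 0.0 (shut) to 1.0 (fully open); "finger_force": force on a finger pad.
Only numpy, scipy, OpenCV 4.12 (cv2) and the standard library are available. Lean on these libraries where they do the work, as an engineer would, in place of code of your own. Each camera call takes 0.05 s, during which the arm holds its last target. There are 200 camera calls.

## Task

Put the loose roller back on the bare stub axle of the oven's roller plate, all the way down onto its collar. Then start the domed push nut squarely on the tip of that axle, open side down, and press it straight down until its flange is tight against the roller's hub, seating it with a firm push of about 20 N: much less leaves it loose, much more cracks the plastic hub. Let go and leave the other things on the bench where they are.

Things in the scene. Friction and masses are not known exactly. Their poses are not given: they have to be found in the camera images.
- plate: The oven's roller plate: a grey round steel disc, 210 mm wide, 18 mm thick, flat and fixed on the bench; at its middle a 60 mm wide housing, 12 mm higher. Three upright plain steel stub axles stand on it, evenly spaced, 78 mm from its centre (135 mm apart): two carry a roller and a domed nut, one is bare. Origin: centre of its underside; its x axis points to the bare axle, z up.
- axle_tip (a point): Centre of the bare axle's top end, 57 mm above the bench. The axle is 12 mm in diameter; its top 7.5 mm form a lead-in: it rounds off gently from 12 to 9.4 mm over 6 mm, then a 1.5 mm chamfer to 7 mm at the end. z is up.
- axle_collar (a point): Point on the bare axle's centre line at the top face of the collar at its foot (collar 22 mm diameter, 3 mm thick), 36 mm below the axle's tip, 21 mm above the bench. A roller that is fully down rests on it.
- roller_center (a point): Centre of the loose roller, on its axis, half-way up; it lies flat on the bench. Black rubber tyre 50 mm diameter, 18 mm high, on a pale plastic hub 33 mm diameter, 22 mm high, 2 mm proud of the tyre at both faces; either face may be up. Through bore 13.6 mm along its z axis; about 60 g. Fully down it is 11 mm above axle_collar.
- roller_hub (a point): Centre of the loose roller's upper hub face, 11 mm above roller_center. The nut's flange ends tight on this face; the axle then stands 14 mm out of it. The hub cracks if the nut is pressed on it with more than 28 N; a nut that has borne on it with less than 6 N counts as loose.
- nut_center (a point): Centre of the loose domed push nut, half-way up its 18 mm; it stands on the bench open side down. Bright steel: flange 31 mm diameter, 3 mm high, above it a closed cap 24 mm diameter, sides upright to 15.5 mm above the underside, flat top with bevelled edge; about 30 g. Its z axis points from the open underside to the top. Tight, it is 9 mm above the hub face.
- nut_mouth (a point): Centre of the nut's open underside: a 13.4 mm bore with eight springy teeth 4 mm inside. Laid on the axle the nut stops with this point 7 to 8 mm above the hub. Pushed from there, the force rises as the teeth spread over the lead-in, stays near 8 to 14 N on the plain axle, then climbs steeply when the flange meets the hub. The teeth grip wherever it is left.
- bottle: Bystander: a small glass reagent bottle with a blue cap, 56 mm in diameter, 105 mm high; origin at the centre of its underside.
- screwdriver: Bystander: a screwdriver with a black handle, 170 mm long, lying on the bench; its x axis points along it to the blade.
- grease: Bystander: a white screw-lid jar, 52 mm in diameter, 45 mm high; origin at the centre of its underside.
Mind the look-alikes: they are no part of the job. Of the things that look like the plate, the middle-sized one is meant.

How it is judged:
By the outcome, as a careful person would: the job done as asked, in the order asked, and still so for the second after the job is handed in, with the robot touching nothing.
It also fails if it takes over 72 s, if anything falls off the work surface, if the arm or the gripper's body presses on something with over 40 N, if the wrist force passes 120 N, or if a joint passes its speed limit or range.

## Working session

There is one attempt and no reset: what is moved stays moved. The work goes in short steps, Python scripts to look and compute and a tool call to move; the robot and the scene stay as the last step left them, time stands still between calls to the robot, and variables do not carry over. Pictures are saved under pics/ and viewed, at most 12 in all, crops included, and the job is handed in when it is done.

Besides the shell and the picture viewer there is one more tool, called after "Request:" as name(argument=value, ...), one argument or row to a line, values as JSON. step_arm: Moves the arm, as the interface text tells. Its arguments: {"type":"object","properties":{"motion":{"type":"array","items":{"type":"number"}},"newtons":{"type":"number"}},"required":["motion"]}

```bash
mkdir -p pics; ls; python3 - <<'E'
from station import *
import cv2,numpy as np
np.set_printoptions(precision=4,suppress=True)
for n in("top","scene"):
    p,d=snapshot(n); np.savez(f"{n}0.npz",p=p,d=d); cv2.imwrite(f"pics/{n}0.png",cv2.resize(p[:,:,::-1],(800,600)))
    print(n,get_calibration(n))
print(get_calibration("wrist")); s=ctrl.observe(); print(s)
E
```

```text
pics
top {'fx': 427.595068086242, 'fy': 427.595068086242, 'cx': 258.5083290134979, 'cy': 191.0405832389769, 'R': array([[ 0.0464, -0.9989,  0.0053],
       [-0.9774, -0.0465, -0.2064],
       [ 0.2064,  0.0044, -0.9785]]), 't': array([0.123 , 0.506 , 1.2355])}
scene {'fx': 424.6603922749585, 'fy': 424.6603922749585, 'cx': 251.9946194547704, 'cy': 195.1965234410376, 'R': array([[ 0.7685,  0.6398,  0.0071],
       [ 0.3837, -0.452 , -0.8053],
       [-0.512 ,  0.6216, -0.5928]]), 't': array([-0.4585, -0.0879,  1.4117])}
{'fx': 295.1053447588773, 'fy': 295.1053447588773, 'cx': 258.1844785402106, 'cy': 194.09922191352538, 'hand_eye': array([[ 0.0003, -0.9543, -0.2987,  0.0749],
       [ 1.    ,  0.0003, -0.0001,  0.0008],
       [ 0.0001, -0.2987,  0.9543, -0.1345],
       [ 0.    ,  0.    ,  0.    ,  1.    ]])}
{'t': 0.1, 'joints': array([70.0728, 13.8265,  0.2235, 76.5013,  0.0005, 90.0011]), 'dq': array([ 0.017 , -0.0589,  0.1856, -0.0968, -0.0135,  0.0605]), 'tau': array([  0.0001, -37.3138,  25.301 ,   0.0109,   0.0001,  -0.    ]), 'ee_pos': array([0.1702, 0.4696, 0.2385]), 'tcp_rot': array([[-0.9401,  0.3408, -0.0006],
       [ 0.3408,  0.9401, -0.0017],
       [ 0.    , -0.0018, -1.    ]]), 'force': array([-0.0854, -0.1037, -0.3358]), 'moment': array([-0.0089, -0.0055, -0.0012]), 'finger_force': 0.0, 'opening': 1.002817505544658}
```

View pics/top0.png

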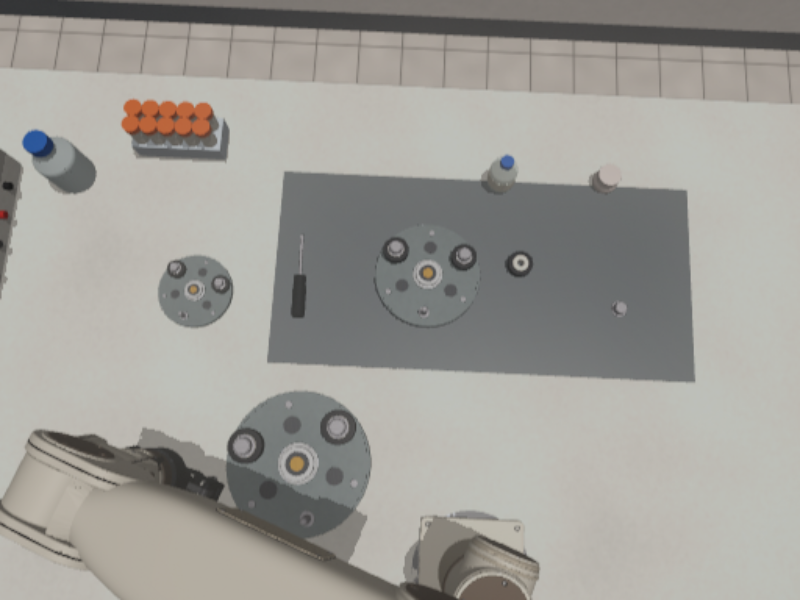

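View pics/scene0.png

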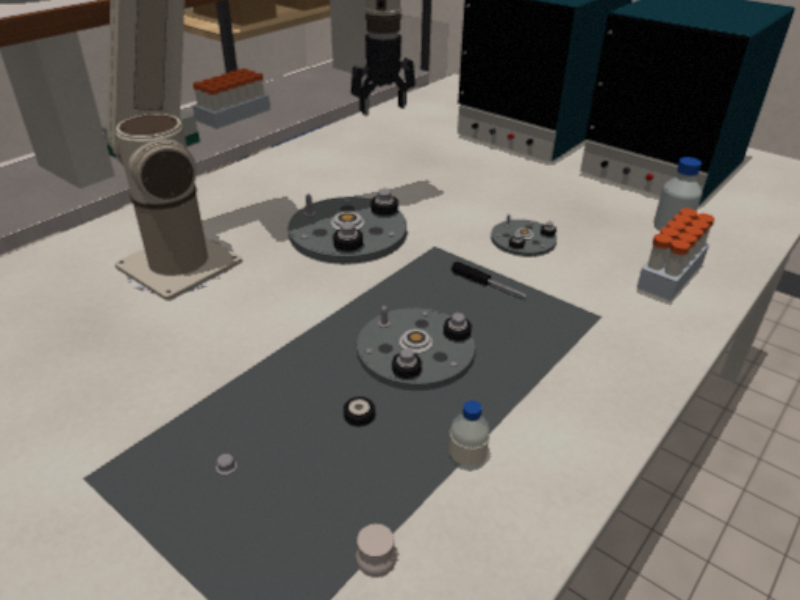

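The plate candidates in top0 are: small at (196,290), middle-sized at (428,275) on the mat, and large at (298,463). The middle one is meant: its bare axle is at (424,311), the loose roller at (519,264) and the nut at (620,308). I'll get coarse positions and a confirming crop.

```bash
cat > h.py <<'E'
import numpy as np,cv2
from station import *
np.set_printoptions(precision=4,suppress=True)
def cam(name,s=None):
    c=get_calibration(name)
    if name=="wrist":
        H=c["hand_eye"]; Rw=s["tcp_rot"]@H[:3,:3]; o=s["tcp_rot"]@H[:3,3]+s["ee_pos"]
    else: Rw=c["R"].T; o=-c["R"].T@c["t"]
    return c,Rw,o
def ray(name,uv,z,s=None):
    c,Rw,o=cam(name,s); d=Rw@np.array([(uv[0]-c["cx"])/c["fx"],(uv[1]-c["cy"])/c["fy"],1]); return o+d*(z-o[2])/d[2]
def proj(name,X,s=None):
    c,Rw,o=cam(name,s); p=Rw.T@(np.asarray(X)-o); return np.array([c["fx"]*p[0]/p[2]+c["cx"],c["fy"]*p[1]/p[2]+c["cy"]])
def cloud(name,d,s=None):
    c,Rw,o=cam(name,s); v,u=np.indices(d.shape)
    P=np.stack([(u-c["cx"])/c["fx"]*d,(v-c["cy"])/c["fy"]*d,d],-1); return P@Rw.T+o
E
python3 - <<'E'
from h import *
k=1.5625
f=np.load("top0.npz");P=cloud("top",f["d"])
for n,u,z in [("axle",(424,311),.057),("plate",(428,272),.03),("roller",(520,263),.022),("nut",(621,306),.018),("bottle",(507,160),.105),("jar",(608,176),.045),("sd",(300,280),.02),("rollerA",(396,247),.06),("rollerB",(465,255),.06),("pl_left",(376,275),.018),("pl_right",(480,275),.018)]:
    q=(u[0]/k,u[1]/k); print(n,ray("top",q,z),"depth:",P[int(q[1]),int(q[0])])
g=np.load("scene0.npz");
for n,u,z in [("axle",(384,308),.057),("roller",(359,407),.022),("nut",(226,459),.018)]: print(n,ray("scene",(u[0]/k,u[1]/k),z))
c=f["p"][125:240,215:430,::-1]; cv2.imwrite("pics/crop0.png",cv2.resize(c,None,fx=3.7,fy=3.7,interpolation=cv2.INTER_CUBIC))
E
```

```text
axle [0.4762 0.107  0.057 ] depth: [0.4762 0.1081 0.0572]
plate [0.5603 0.1015 0.03  ] depth: [0.5606 0.1044 0.0291]
roller [ 0.5896 -0.0817  0.022 ] depth: [ 0.5964 -0.0828  0.0007]
nut [ 0.5122 -0.2832  0.018 ] depth: [ 0.5144 -0.2812  0.02  ]
bottle [ 0.7715 -0.0401  0.105 ] depth: [ 0.7726 -0.0386  0.1053]
jar [ 0.7736 -0.2536  0.045 ] depth: [ 0.7756 -0.2532  0.0452]
sd [0.5343 0.3547 0.02  ] depth: [0.5331 0.3535 0.0279]
rollerA [0.5998 0.1667 0.06  ] depth: [0.5993 0.168  0.0625]
rollerB [0.5901 0.0319 0.06  ] depth: [0.5916 0.0335 0.0566]
pl_left [0.5522 0.2046 0.018 ] depth: [0.5518 0.2065 0.0193]
pl_right [ 0.5621 -0.0028  0.018 ] depth: [ 0.5666 -0.0041  0.0002]
axle [0.4861 0.1047 0.057 ]
roller [ 0.5947 -0.0833  0.022 ]
nut [ 0.5155 -0.2826  0.018 ]
```

View pics/crop0.png

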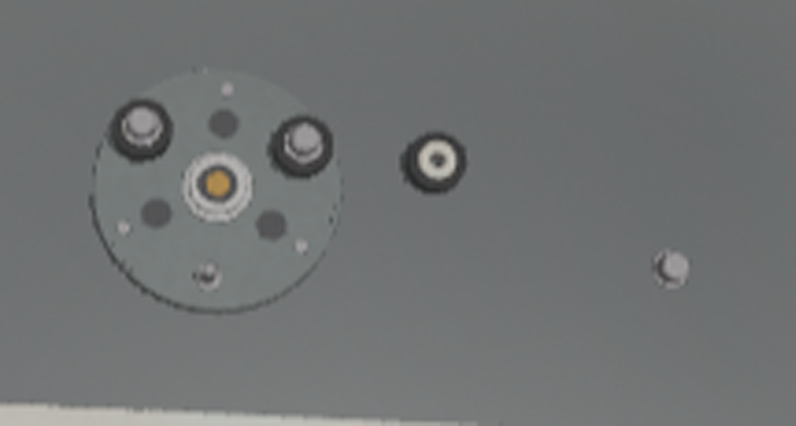

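The crop confirms it. The middle plate is about 207 mm wide, its other rollers are 135 mm apart, and its bare axle is at crop (207,275). The loose roller is at (435,160) and the nut at (672,268). Next I'll look from the wrist above the axle.

Request:
step_arm(
  motion=[31, -36, -6, 0, 0, 2, -1, 31, -36, -6, 0, 0, 2, -1, 31, -36, -6, 0, 0, 2, -1, 31, -36, -6, 0, 0, 2, -1, 31, -36, -6, 0, 0, 2, -1, 31, -36, -6, 0, 0, 2, -1, 31, -36, -6, 0, 0, 2, -1, 31, -36, -6, 0, 0, 2, -1, 31, -36, -6, 0, 0, 2, -1, 28, -39, -6, 0, 0, 2, -1, 0, 0, 0, 0, 0, 0, -1, 0, 0, 0, 0, 0, 0, -1, 0, 0, 0, 0, 0, 0, -1],
)

```text
t: 1.72
ee_pos: [0.4767, 0.108, 0.1794]
tcp_rot: [[-1.0, -0.003, -0.0], [-0.003, 1.0, 0.0], [0.0, 0.0, -1.0]]
force: [-1.0, 1.4, 0.5]
opening: 1.003
finger_force: 0.0
```

```bash
cat > look.py <<'E'
from h import *
import sys
n=sys.argv[1]; s=ctrl.observe(); p,d=snapshot("wrist")
np.savez(n+".npz",p=p,d=d,ee_pos=s["ee_pos"],tcp_rot=s["tcp_rot"]); cv2.imwrite(f"pics/{n}.png",cv2.resize(p[:,:,::-1],(800,600),interpolation=cv2.INTER_CUBIC))
print(s["t"],s["ee_pos"],s["tcp_rot"],s["joints"],s["force"])
E
python3 look.py w_axle; python3 -c "
from h import *
f=np.load('w_axle.npz'); s={'ee_pos':f['ee_pos'],'tcp_rot':f['tcp_rot']}
P=cloud('wrist',f['d'],s)
m=(P[...,2]>.045)&(P[...,2]<.075)&(np.hypot(P[...,0]-.48,P[...,1]-.107)<.03)
print(m.sum(),P[m].mean(0),proj('wrist',[.478,.1077,.057],s)*1.5625)
"
```

```text
1.725 [0.4767 0.108  0.1794] [[-1.     -0.0028 -0.0003]
 [-0.0028  1.      0.0002]
 [ 0.0003  0.0002 -1.    ]] [12.7543 14.5662 -7.8529 67.5979  0.0148 12.5927] [-1.012   1.3761  0.4698]
141 [0.4808 0.1075 0.0543] [402.5015 296.1522]
```

View pics/w_axle.png

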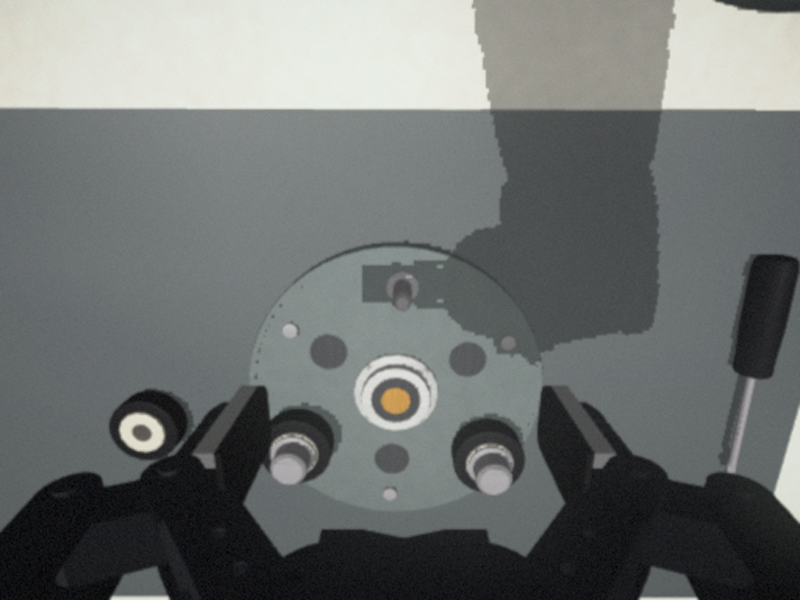

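The wrist picture shows the axle at about (402,290), tip end at (402,304), in the gripper's shadow. The nutted rollers are at (290,460) and (493,470), and the loose roller at (145,432). Next I'll refine the axle from depth and colour.

```bash
python3 -c "
from h import *
f=np.load('w_axle.npz'); s={'ee_pos':f['ee_pos'],'tcp_rot':f['tcp_rot']}
P=cloud('wrist',f['d'],s)
for lo in(.03,.045,.052,.055):
  m=(P[...,2]>lo)&(P[...,2]<.075)&(np.hypot(P[...,0]-.48,P[...,1]-.107)<.025)
  v,u=np.nonzero(m); print(lo,m.sum(),P[m].mean(0),P[m].min(0),P[m].max(0),u.mean(),v.mean(),v.min(),v.max(),u.min(),u.max())
g=cv2.cvtColor(f['p'],cv2.COLOR_RGB2GRAY); print(g[180:204,246:272])
# nuts on the neighbours: top face z=.061
for uv in((289,470),(495,480)): print(ray('wrist',(uv[0]/1.5625,uv[1]/1.5625),.061,s))
print(ray('wrist',(402/1.5625,304/1.5625),.057,s), ray('wrist',(396/1.5625,400/1.5625),.03,s),ray('wrist',(141/1.5625,433/1.5625),.022,s))
c=f['p'][160:225,210:305,::-1]; cv2.imwrite('pics/c1.png',cv2.resize(c,None,fx=8,fy=8,interpolation=cv2.INTER_CUBIC))
"
```

```text
0.03 190 [0.48   0.1075 0.0499] [0.4765 0.1015 0.0302] [0.4865 0.113  0.0588] 257.40526315789475 189.56842105263158 181 198 251 263
0.045 141 [0.4808 0.1075 0.0543] [0.4766 0.1015 0.0454] [0.4865 0.1127 0.0588] 257.3900709219858 191.60992907801418 185 198 251 263
0.052 107 [0.4815 0.1076 0.0559] [0.4774 0.1025 0.0521] [0.4865 0.1127 0.0588] 257.49532710280374 192.86915887850466 188 198 252 263
0.055 78 [0.4821 0.1074 0.0567] [0.4777 0.1026 0.0551] [0.4865 0.1117 0.0588] 257.29487179487177 193.75641025641025 189 198 252 262
[[ 95  97 108 119 121 123 112  98  83  81  76  73  80  84  82  98 114 122
  125 123 119 106  96  98  92  94]
 [ 93 103 115 120 121 117 106  84  80  74  75  75  82  80  79  83  97 115
  122 121 119 112  98  95  92  95]
 [ 95 103 118 118 119 113  95  81  78  76  78  78  80  80  76  81  88 107
  121 124 123 111  95  94  92  93]
 [ 95 104 122 118 118 108  85  77  81  75  78  79  80  74  75  77  83 105
  120 123 121 111  96  90  97  95]
 [ 95 108 118 117 120 107  81  80  77  75  77  76  79  80  77  74  83 103
  122 121 120 113  98  95  92  93]
 [ 95 104 118 119 121 107 
[... 1463 characters left out ...]
0
  138 139 137 137 135 136 138 135]
 [143 143 142 141 141 135 139 138 137 138 131 130 126 128 135 141 138 139
  141 141 137 138 139 138 138 143]
 [144 144 144 140 139 137 138 138 140 138 138 139 139 140 140 140 142 142
  137 139 140 139 140 138 140 140]
 [143 142 140 140 141 138 140 141 139 139 138 141 139 141 140 142 141 142
  140 141 140 139 140 138 140 140]
 [143 142 141 140 140 140 138 140 140 140 137 140 142 141 142 137 143 140
  140 141 141 139 138 142 138 139]
 [142 140 141 139 139 142 140 141 138 141 141 139 141 139 141 140 138 140
  142 139 142 139 140 138 139 137]]
[0.5945 0.0345 0.061 ]
[0.6017 0.1684 0.061 ]
[0.4828 0.1074 0.057 ] [0.5607 0.1034 0.03  ] [ 0.5927 -0.0823  0.022 ]
```

View pics/c1.png

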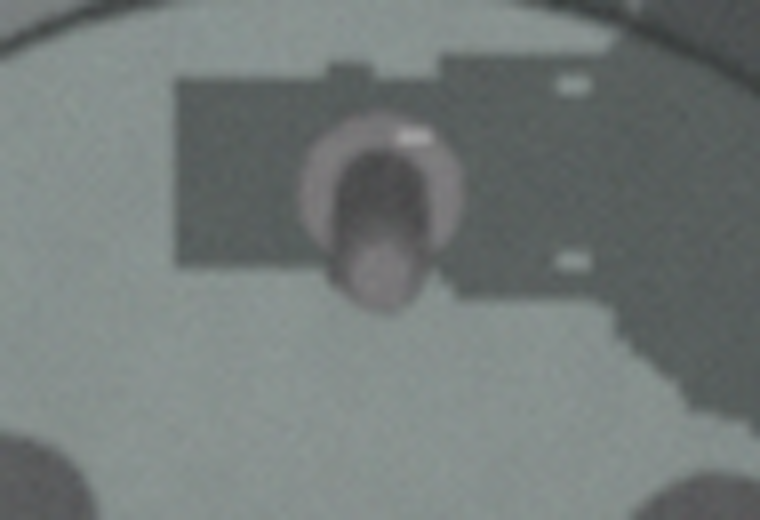

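Crop: the axle's top face is a light disc at crop (381,273), giving a tip at (0.4822, 0.1074). That agrees with the plate centre and neighbours, which give 0.4828, 0.1076. Next, the roller.

Request:
step_arm(
  motion=[23, -38, -7, 0, 0, 0, -1, 23, -38, -7, 0, 0, 0, -1, 23, -38, -7, 0, 0, 0, -1, 23, -38, -7, 0, 0, 0, -1, 23, -38, -7, 0, 0, 0, -1, 0, 0, 0, 0, 0, 0, -1, 0, 0, 0, 0, 0, 0, -1],
)

```text
t: 2.65
ee_pos: [0.592, -0.0818, 0.1443]
tcp_rot: [[-1.0, -0.002, -0.001], [-0.002, 1.0, 0.001], [0.001, 0.001, -1.0]]
force: [0.6, 0.2, 0.6]
opening: 1.0
finger_force: 0.0
```

```bash
python3 look.py w_rol; cat > blob.py <<'E'
from h import *
import sys
# blob of points above the bench near x,y ; ellipse of the top face by depth band
n,x,y,lo,hi,z,r=sys.argv[1],*map(float,sys.argv[2:])
f=np.load(n+".npz"); s={'ee_pos':f['ee_pos'],'tcp_rot':f['tcp_rot']}; P=cloud('wrist',f['d'],s)
m=(P[...,2]>lo)&(P[...,2]<hi)&(np.hypot(P[...,0]-x,P[...,1]-y)<r)
print("depth",m.sum(),P[m].mean(0),(P[m].min(0)+P[m].max(0))/2,np.ptp(P[m],0))
near=np.hypot(P[...,0]-x,P[...,1]-y)<r
g=cv2.cvtColor(f['p'],cv2.COLOR_RGB2GRAY)
t,_=cv2.threshold(g[near].reshape(-1,1),0,255,cv2.THRESH_OTSU)
b=((g>t)&near).astype(np.uint8)
for c in cv2.findContours(b,cv2.RETR_LIST,cv2.CHAIN_APPROX_NONE)[0]:
    if len(c)>12:
        e=cv2.fitEllipse(c); print("ell",t,e,ray('wrist',e[0],z,s))
E
python3 blob.py w_rol .5927 -.0823 .017 .03 .022 .022
```

```text
2.65 [ 0.592  -0.0818  0.1443] [[-1.     -0.0023 -0.0008]
 [-0.0023  1.      0.0006]
 [ 0.0008  0.0006 -1.    ]] [-7.8823 27.8787  6.4433 68.6137  0.0271 -8.0166] [0.5846 0.2316 0.5642]
depth 1581 [ 0.592  -0.0823  0.0209] [ 0.5927 -0.0822  0.0208] [0.0435 0.043  0.0077]
ell 108.0 ((257.5, 185.6802215576172), (8.968844413757324, 12.822373390197754), 90.0) [ 0.5895 -0.0822  0.022 ]
ell 108.0 ((257.3287048339844, 187.73558044433594), (34.15135192871094, 35.09718322753906), 99.28337860107422) [ 0.5914 -0.0823  0.022 ]
```

View pics/w_rol.png

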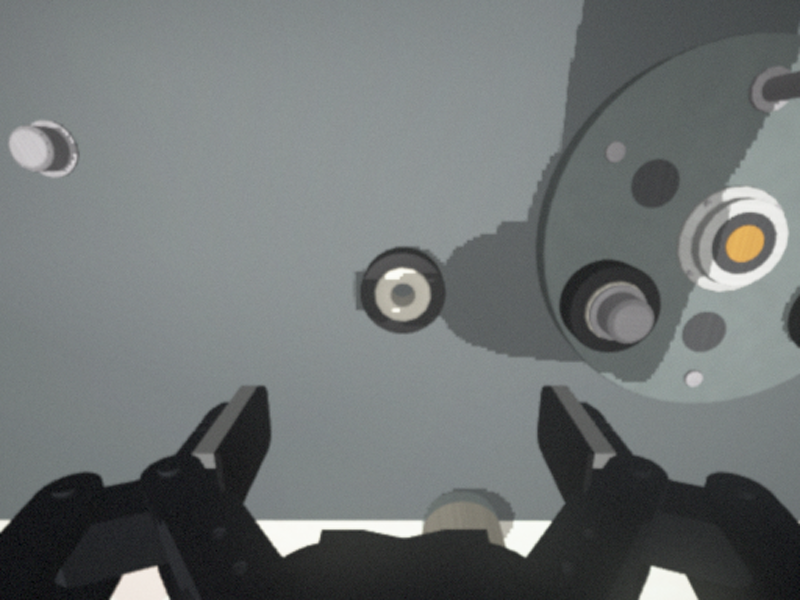

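The roller hub is at (403,294), giving (0.5914, -0.0823) at 22 mm, and depth agrees. I'll descend and grasp it.

Request:
step_arm(
  motion=[-0.5, -0.5, -50, 0, 0, 0, -1, 0, 0, -50, 0, 0, 0, -1, 0, 0, -32, 0, 0, 0, -1, 0, 0, 0, 0, 0, 0, -1, 0, 0, 0, 0, 0, 0, 1, 0, 0, 0, 0, 0, 0, 1, 0, 0, 0, 0, 0, 0, 1, 0, 0, 0, 0, 0, 0, 1, 0, 0, 0, 0, 0, 0, 1, 0, 0, 0, 0, 0, 0, 1],
  newtons=35,
)

```text
t: 3.95
ee_pos: [0.5937, -0.0833, 0.0152]
tcp_rot: [[-1.0, -0.001, 0.005], [-0.001, 1.0, 0.0], [-0.005, 0.0, -1.0]]
force: [0.1, 1.9, 5.2]
opening: 0.568
finger_force: 35.4
```

Request:
step_arm(
  motion=[0, 0, 30, 0, 0, 0, 1, 0, 0, 50, 0, 0, 0, 1, 0, 0, 0, 0, 0, 0, 1, 0, 0, 0, 0, 0, 0, 1],
)

```text
t: 4.45
ee_pos: [0.5922, -0.0835, 0.0933]
tcp_rot: [[-1.0, -0.001, 0.002], [-0.001, 1.0, -0.0], [-0.002, -0.0, -1.0]]
force: [0.6, -0.2, -1.6]
opening: 0.569
finger_force: 36.4
```

```bash
python3 look.py w_held; python3 blob.py w_held .592 -.0823 .07 .12 .1 .026
```

```text
4.45 [ 0.5922 -0.0835  0.0933] [[-1.     -0.0012  0.0018]
 [-0.0012  1.     -0.0002]
 [-0.0018 -0.0002 -1.    ]] [-8.0264 30.1926  2.1681 61.8695  0.0007 -8.0944] [ 0.5915 -0.1677 -1.6301]
depth 8004 [ 0.5887 -0.082   0.0987] [ 0.5909 -0.0827  0.0993] [0.0499 0.0499 0.0412]
ell 100.0 ((257.98974609375, 298.9999694824219), (0.001709186821244657, 6.9188923835754395), 90.00352478027344) [ 0.6136 -0.0833  0.1   ]
ell 100.0 ((258.5301208496094, 248.5525665283203), (6.79749870300293, 16.326374053955078), 91.03939819335938) [ 0.585  -0.0831  0.1   ]
ell 100.0 ((258.1534118652344, 256.4742431640625), (59.399864196777344, 65.68128204345703), 91.0195541381836) [ 0.5892 -0.0832  0.1   ]
ell 100.0 ((259.5777893066406, 187.62203979492188), (39.803768157958984, 68.77332305908203), 90.84217071533203) [ 0.5544 -0.0826  0.1   ]
```

View pics/w_held.png

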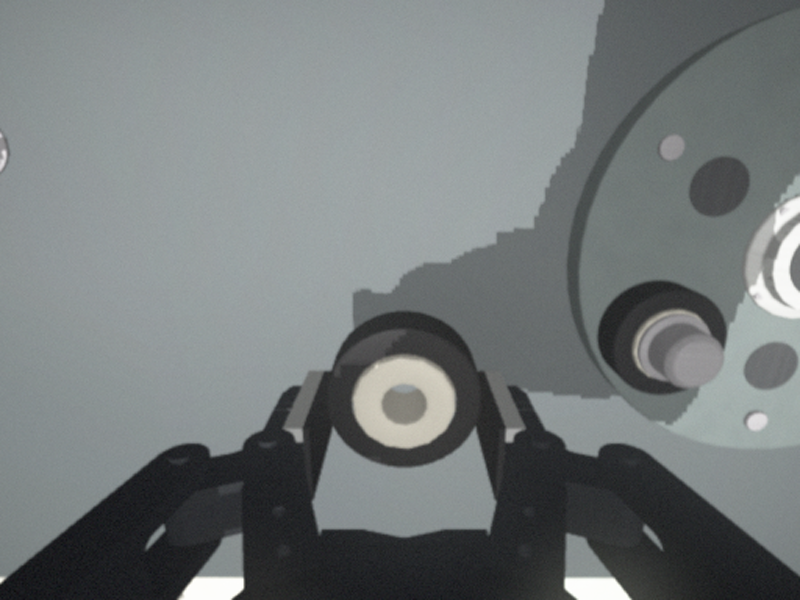

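The roller is held level, hub centre at (404,401), which gives (0.5895, -0.0832). I'll carry it over the axle.

Request:
step_arm(
  motion=[-21.5, 38.1, 0, 0, 0, 0, 1, -21.5, 38.1, 0, 0, 0, 0, 1, -21.5, 38.1, 0, 0, 0, 0, 1, -21.5, 38.1, 0, 0, 0, 0, 1, -21.5, 38.1, 0, 0, 0, 0, 1, 0, 0, 0, 0, 0, 0, 1, 0, 0, 0, 0, 0, 0, 1, 0, 0, 0, 0, 0, 0, 1],
)

```text
t: 5.5
ee_pos: [0.4848, 0.1062, 0.0919]
tcp_rot: [[-1.0, 0.0, -0.0], [0.0, 1.0, -0.0], [0.0, -0.0, -1.0]]
force: [0.3, 0.4, -1.0]
opening: 0.574
finger_force: 36.5
```

Request:
step_arm(
  motion=[0, 0.9, -14, 0, 0, 0, 1, 0, 0, -4, 0, 0, 0, 1, 0, 0, -4, 0, 0, 0, 1, 0, 0, -2, 0, 0, 0, 1, 0, 0, -2, 0, 0, 0, 1, 0, 0, 0, 0, 0, 0, 1],
)

```text
t: 6.25
ee_pos: [0.4844, 0.108, 0.0663]
tcp_rot: [[-1.0, -0.001, -0.0], [-0.001, 1.0, -0.0], [0.0, -0.0, -1.0]]
force: [0.3, 0.7, -0.7]
opening: 0.568
finger_force: 36.5
```

The roller's bottom is 6 mm below the tip level with no contact force, so the bore is over the axle. I'll continue down.

Request:
step_arm(
  motion=[0, 0, -5, 0, 0, 0, 1, 0, 0, -5, 0, 0, 0, 1, 0, 0, -5, 0, 0, 0, 1, 0, 0, -5, 0, 0, 0, 1, 0, 0, -4, 0, 0, 0, 1, 0, 0, 0, 0, 0, 0, 1],
)

```text
t: 7.0
ee_pos: [0.4841, 0.1079, 0.0418]
tcp_rot: [[-1.0, -0.001, -0.001], [-0.001, 1.0, -0.0], [0.001, -0.0, -1.0]]
force: [-0.1, -1.7, -2.7]
opening: 0.565
finger_force: 36.4
```

Request:
step_arm(
  motion=[0, 0, -3, 0, 0, 0, 1, 0, 0, -2, 0, 0, 0, 1, 0, 0, -1, 0, 0, 0, 1, 0, 0, -1, 0, 0, 0, 1, 0, 0, 0, 0, 0, 0, 1],
)

```text
t: 7.62
ee_pos: [0.4842, 0.1079, 0.0362]
tcp_rot: [[-1.0, -0.001, 0.0], [-0.001, 1.0, -0.0], [-0.0, -0.0, -1.0]]
force: [-4.1, -2.6, 7.4]
opening: 0.57
finger_force: 37.1
```

Request:
step_arm(
  motion=[0, 0, 0.5, 0, 0, 0, -1, 0, 0, 0, 0, 0, 0, -1, 0, 0, 0, 0, 0, 0, -1, 0, 0, 0, 0, 0, 0, -1, 0, 0, 43, 0, 0, 0, -1, 0, 0, 50, 0, 0, 0, -1, 0, 0, 50, 0, 0, 0, -1, 0, 0, 0, 0, 0, 0, -1, 0, 0, 0, 0, 0, 0, -1],
)

```text
t: 8.75
ee_pos: [0.4841, 0.1079, 0.1785]
tcp_rot: [[-1.0, -0.001, -0.0], [-0.001, 1.0, 0.0], [0.0, 0.0, -1.0]]
force: [0.0, -0.7, -0.1]
opening: 1.002
finger_force: 0.0
```

```bash
python3 look.py w_seat; for a in ".04 .05" ".053 .06"; do python3 blob.py w_seat .4825 .1075 $a .043 .016; done
```

```text
8.75 [0.4841 0.1079 0.1785] [[-1.     -0.0013 -0.0002]
 [-0.0013  1.      0.    ]
 [ 0.0002  0.     -1.    ]] [12.5663 15.3857 -6.889  67.7361  0.004  12.492 ] [ 0.0094 -0.6881 -0.1377]
depth 719 [0.4817 0.1075 0.043 ] [0.4823 0.1075 0.045 ] [0.0316 0.0315 0.0097]
ell 89.0 ((257.5791320800781, 179.71299743652344), (7.91608190536499, 12.87752628326416), 88.3166275024414) [0.4796 0.1076 0.043 ]
ell 89.0 ((257.57452392578125, 181.9934844970703), (31.96377182006836, 32.9075813293457), 112.28607177734375) [0.4819 0.1076 0.043 ]
depth 108 [0.4819 0.1074 0.0561] [0.4823 0.1075 0.0564] [0.0103 0.0101 0.0065]
ell 89.0 ((257.5791320800781, 179.71299743652344), (7.91608190536499, 12.87752628326416), 88.3166275024414) [0.4796 0.1076 0.043 ]
ell 89.0 ((257.57452392578125, 181.9934844970703), (31.96377182006836, 32.9075813293457), 112.28607177734375) [0.4819 0.1076 0.043 ]
```

View pics/w_seat.png

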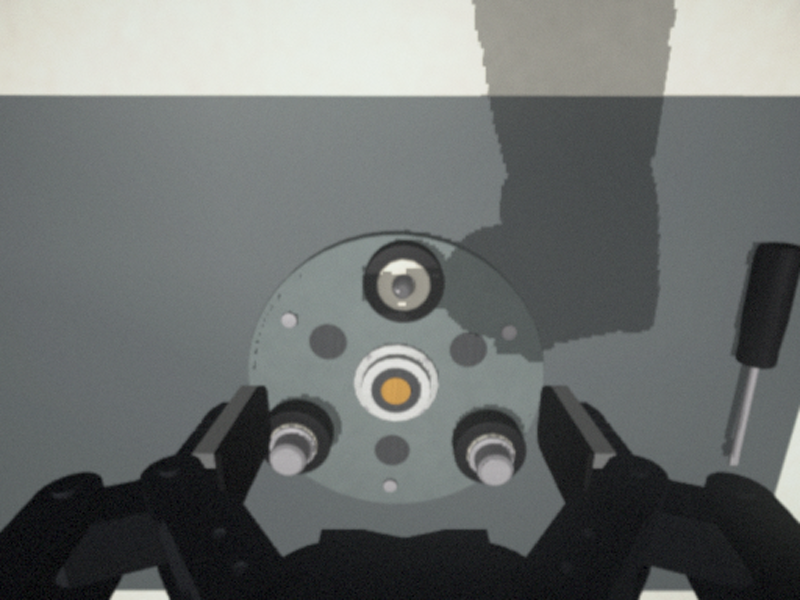

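The roller is seated at (403,283), with the hub face measured at 43 mm as required and the axle tip seen inside it at (403,288). Next, the nut.

Request:
step_arm(
  motion=[3.4, -43.4, -4.2, 0, 0, 0, -1, 3.4, -43.4, -4.2, 0, 0, 0, -1, 3.4, -43.4, -4.2, 0, 0, 0, -1, 3.4, -43.4, -4.2, 0, 0, 0, -1, 3.4, -43.4, -4.2, 0, 0, 0, -1, 3.4, -43.4, -4.2, 0, 0, 0, -1, 3.4, -43.4, -4.2, 0, 0, 0, -1, 3.4, -43.4, -4.2, 0, 0, 0, -1, 3.4, -43.4, -4.2, 0, 0, 0, -1, 0, 0, 0, 0, 0, 0, -1, 0, 0, 0, 0, 0, 0, -1, 0, 0, 0, 0, 0, 0, -1],
)

```text
t: 10.3
ee_pos: [0.5147, -0.2813, 0.1404]
tcp_rot: [[-1.0, -0.003, -0.001], [-0.003, 1.0, 0.001], [0.001, 0.001, -1.0]]
force: [-0.2, 0.8, 0.1]
opening: 0.996
finger_force: 0.0
```

```bash
python3 look.py w_nut; python3 blob.py w_nut .5145 -.2828 .015 .025 .018 .022
```

```text
10.3 [ 0.5147 -0.2813  0.1404] [[-1.     -0.0027 -0.0013]
 [-0.0027  1.      0.001 ]
 [ 0.0013  0.001  -1.    ]] [-28.6631  26.8658   4.2019  67.4297   0.0145 -28.8168] [-0.2395  0.7541  0.0664]
depth 509 [ 0.5114 -0.2832  0.0176] [ 0.512  -0.2834  0.0174] [0.0237 0.0229 0.0047]
ell 64.0 ((256.2525939941406, 182.6985321044922), (43.308467864990234, 44.936790466308594), 91.72663879394531) [ 0.5094 -0.2827  0.018 ]
```

View pics/w_nut.png

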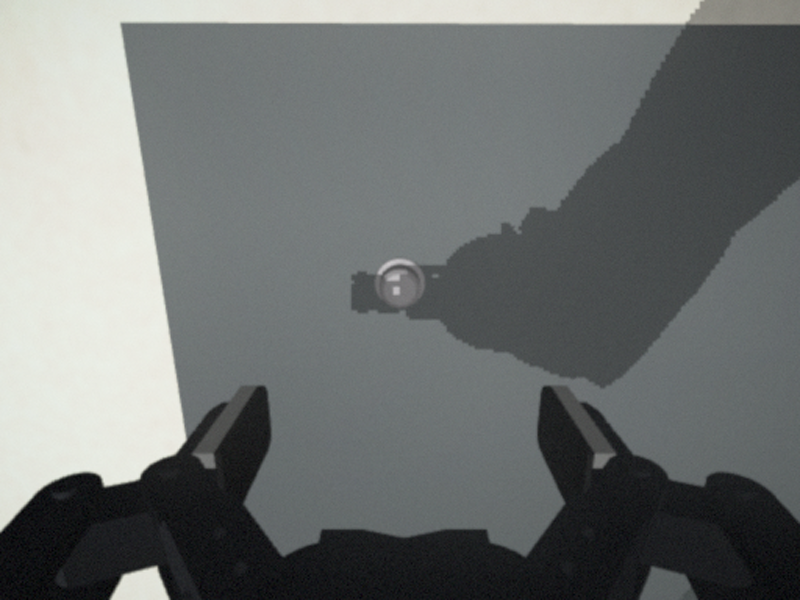

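The nut is at (400,288) with depth centre (0.5117, -0.2833) and top at 18 mm. I'll grip it on its cap.

Request:
step_arm(
  motion=[-3, -2, -50, 0, 0, 0, -1, 0, 0, -50, 0, 0, 0, -1, 0, 0, -24, 0, 0, 0, -1, 0, 0, -3, 0, 0, 0, -1, 0, 0, 0, 0, 0, 0, 1, 0, 0, 0, 0, 0, 0, 1, 0, 0, 0, 0, 0, 0, 1, 0, 0, 0, 0, 0, 0, 1, 0, 0, 0, 0, 0, 0, 1, 0, 0, 0, 0, 0, 0, 1, 0, 0, 0, 0, 0, 0, 1, 0, 0, 0, 0, 0, 0, 1],
  newtons=60,
)

```text
t: 11.85
ee_pos: [0.5128, -0.2851, 0.0156]
tcp_rot: [[-1.0, -0.001, 0.002], [-0.001, 1.0, -0.001], [-0.002, -0.001, -1.0]]
force: [-0.3, 0.4, 4.9]
opening: 0.246
finger_force: 58.5
```

Request:
step_arm(
  motion=[0, 0, 0, 0, 0, 0, 1, 0, 0, 30, 0, 0, 0, 1, 0, 0, 60, 0, 0, 0, 1, 0, 0, 0, 0, 0, 0, 1, 0, 0, 0, 0, 0, 0, 1, 0, 0, 0, 0, 0, 0, 1],
  newtons=100,
)

```text
t: 12.6
ee_pos: [0.5109, -0.2841, 0.1025]
tcp_rot: [[-1.0, -0.001, -0.003], [-0.001, 1.0, 0.001], [0.003, 0.001, -1.0]]
force: [-0.8, -0.2, -0.8]
opening: 0.219
finger_force: 98.1
```

```bash
python3 look.py w_hn; python3 - <<'E'
from h import *
f=np.load('w_hn.npz'); s={'ee_pos':f['ee_pos'],'tcp_rot':f['tcp_rot']}; P=cloud('wrist',f['d'],s)
x,y=s['ee_pos'][:2]
m=(abs(P[...,1]-y)<.009)&(abs(P[...,0]-x+.001)<.014)&(P[...,2]>.08)&(P[...,2]<.14)
h=np.histogram(P[m][:,2],bins=np.arange(.08,.14,.002)); print([(round(b,3),c) for b,c in zip(h[1],h[0]) if c])
zt=np.median(P[m][:,2]); t=m&(abs(P[...,2]-zt)<.0015); print(zt,P[t].mean(0),P[t].min(0),P[t].max(0))
# plane tilt of the top
q=P[t]; A=np.c_[q[:,:2]-q[:,:2].mean(0),np.ones(len(q))]; print("slope",np.linalg.lstsq(A,q[:,2],rcond=None)[0])
c=f['p'][200:340,165:350,::-1]; cv2.imwrite('pics/c2.png',cv2.resize(c,None,fx=4.2,fy=4.2,interpolation=cv2.INTER_CUBIC))
E
```

```text
12.6 [ 0.5109 -0.2841  0.1025] [[-1.     -0.0012 -0.0027]
 [-0.0012  1.      0.0015]
 [ 0.0027  0.0015 -1.    ]] [-29.0739  28.5108   0.8245  62.4891  -0.0012 -29.1453] [-0.7613 -0.204  -0.7867]
[(np.float64(0.086), np.int64(3)), (np.float64(0.088), np.int64(175)), (np.float64(0.09), np.int64(86)), (np.float64(0.092), np.int64(45)), (np.float64(0.094), np.int64(54)), (np.float64(0.096), np.int64(51)), (np.float64(0.098), np.int64(58)), (np.float64(0.1), np.int64(85)), (np.float64(0.102), np.int64(338)), (np.float64(0.104), np.int64(968)), (np.float64(0.106), np.int64(20)), (np.float64(0.108), np.int64(10)), (np.float64(0.11), np.int64(14)), (np.float64(0.112), np.int64(12)), (np.float64(0.114), np.int64(13)), (np.float64(0.116), np.int64(14)), (np.float64(0.118), np.int64(12)), (np.float64(0.12), np.int64(15)), (np.float64(0.122), np.int64(19)), (np.float64(0.124), np.int64(16)), (np.float64(0.126), np.int64(15)), (np.float64(0.128), np.int64(17)), (np.float64(0.13), np.int64(19)), (np.float64(0.132), np.int64(3))]
0.10422686038738692 [ 0.5088 -0.2839  0.1045] [ 0.4981 -0.293   0.1027] [ 0.5211 -0.2752  0.1057]
slope [ 0.014  -0.0022  0.1045]
```

View pics/c2.png

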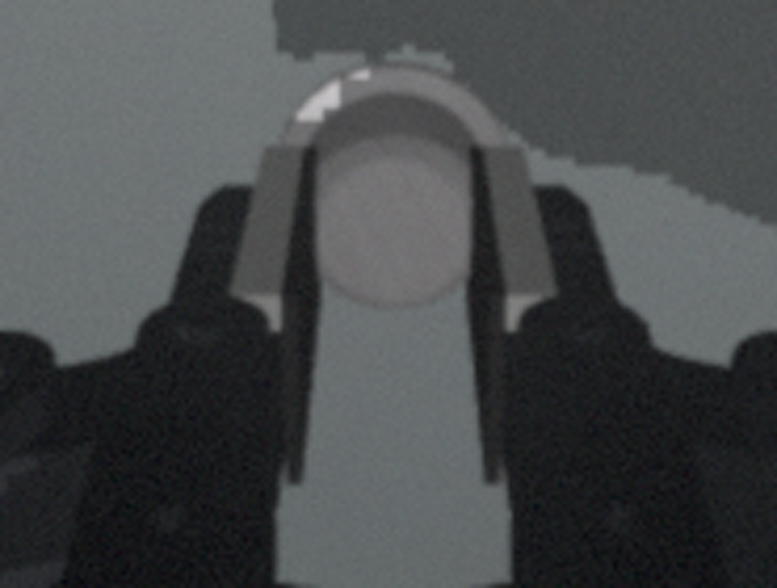

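The crop shows the nut held level by its cap, flange clear below the pads, with the flat top centred near crop (394,230). Next I'll work out the transfer.

```bash
python3 - <<'E'
from h import *
f=np.load('w_hn.npz'); s={'ee_pos':f['ee_pos'],'tcp_rot':f['tcp_rot']}
for v in (226,230,234):
    c=ray('wrist',(165+394/4.2-.4,200+v/4.2-.4),.1047,s); print(v,c,c-s['ee_pos'])
b=ray('wrist',(165+394/4.2-.4,200+305/4.2-.4),.1035,s); print("far bevel edge",b) # cap radius 12 -> centre x = b-.0115
f=np.load('w_hn.npz');g=cv2.cvtColor(f['p'],cv2.COLOR_RGB2GRAY);print(g[222:278,256:261].mean(1).astype(int))
E
```

```text
226 [ 0.5087 -0.2837  0.1047] [-0.0022  0.0004  0.0022]
230 [ 0.5092 -0.2837  0.1047] [-0.0016  0.0004  0.0022]
234 [ 0.5098 -0.2837  0.1047] [-0.0011  0.0004  0.0022]
far bevel edge [ 0.5202 -0.2836  0.1035]
[ 89  77  77  77  77  77  76  77  77  81  90  96  97  98  99 105 111 115
 115 116 117 116 115 116 115 114 115 115 113 114 115 114 114 114 113 114
 115 114 113 114 114 113 112 114 113 114 114 113 112 108 103 104 110 110
 110 111]
```

Request:
step_arm(
  motion=[-3, 43.5, 0, 0, 0, 0, 1, -3, 43.5, 0, 0, 0, 0, 1, -3, 43.5, 0, 0, 0, 0, 1, -3, 43.5, 0, 0, 0, 0, 1, -3, 43.5, 0, 0, 0, 0, 1, -3, 43.5, 0, 0, 0, 0, 1, -3, 43.5, 0, 0, 0, 0, 1, -3, 43.5, 0, 0, 0, 0, 1, -3.4, 43.2, 0, 0, 0, 0, 1, 0, 0, 0, 0, 0, 0, 1, 0, 0, 0, 0, 0, 0, 1, 0, 0, 0, 0, 0, 0, 1, 0, 0, 0, 0, 0, 0, 1],
)

```text
t: 14.28
ee_pos: [0.4846, 0.1055, 0.1039]
tcp_rot: [[-1.0, 0.001, -0.0], [0.001, 1.0, -0.0], [0.0, -0.0, -1.0]]
force: [0.9, -0.3, 0.5]
opening: 0.217
finger_force: 98.2
```

Request:
step_arm(
  motion=[-1.1, 1.6, -18, 0, 0, 0, 1, 0, 0, -8, 0, 0, 0, 1, 0, 0, 0, 0, 0, 0, 1, 0, 0, 0, 0, 0, 0, 1, 0, 0, 0, 0, 0, 0, 1],
)

```text
t: 14.9
ee_pos: [0.484, 0.1082, 0.0785]
tcp_rot: [[-1.0, -0.001, 0.001], [-0.001, 1.0, 0.0], [-0.001, 0.0, -1.0]]
force: [-0.2, 0.6, -0.1]
opening: 0.216
finger_force: 98.2
```

```bash
python3 look.py w_pre; python3 - <<'E'
from h import *
f=np.load('w_pre.npz'); c=f['p'][170:300,150:370,::-1]; cv2.imwrite('pics/c3.png',cv2.resize(c,None,fx=3.6,fy=3.6,interpolation=cv2.INTER_CUBIC))
s={'ee_pos':f['ee_pos'],'tcp_rot':f['tcp_rot']}
for r in (.025,): # seated roller tyre, still in view
    P=cloud('wrist',f['d'],s); m=(abs(P[...,2]-.041)<.006)&(np.hypot(P[...,0]-.482,P[...,1]-.1075)<.03); q=P[m]; print(m.sum(),q.min(0),q.max(0))
E
```

```text
14.9 [0.484  0.1082 0.0785] [[-1.     -0.0012  0.0011]
 [-0.0012  1.      0.0002]
 [-0.0011  0.0002 -1.    ]] [ 12.602   20.8952 -15.5574  53.4839  -0.001   12.5342] [-0.1995  0.6008 -0.0619]
2587 [0.4576 0.0834 0.035 ] [0.4948 0.1331 0.0447]
```

View pics/c3.png

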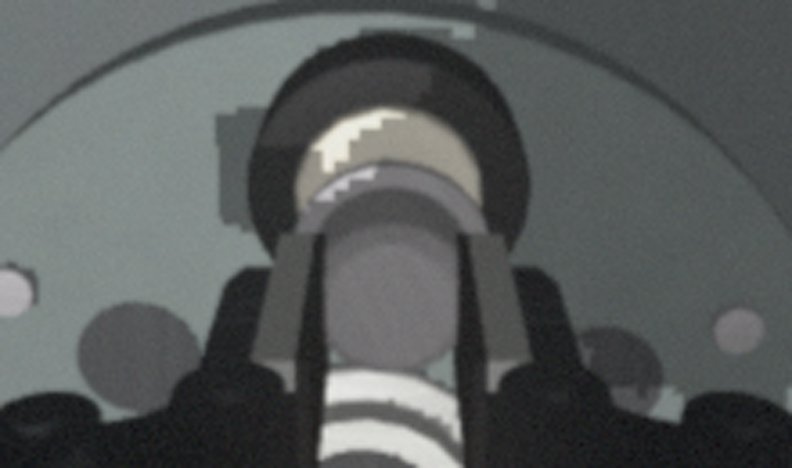

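The crop shows the nut at x≈392, directly over the seated roller at x≈388, so about 0.5–1 mm to trim in y. I'll lower it onto the tip.

Request:
step_arm(
  motion=[-0.3, -0.8, -3, 0, 0, 0, 1, 0, 0, -2, 0, 0, 0, 1, 0, 0, -2, 0, 0, 0, 1, 0, 0, -1.5, 0, 0, 0, 1, 0, 0, 0, 0, 0, 0, 1, 0, 0, 0, 0, 0, 0, 1],
)

```text
t: 15.7
ee_pos: [0.4832, 0.1074, 0.0695]
tcp_rot: [[-1.0, -0.001, 0.0], [-0.001, 1.0, 0.0], [-0.0, 0.0, -1.0]]
force: [0.7, -0.4, 0.1]
opening: 0.22
finger_force: 98.2
```

Request:
step_arm(
  motion=[0, 0, -1, 0, 0, 0, 1, 0, 0, -1, 0, 0, 0, 1, 0, 0, -1, 0, 0, 0, 1, 0, 0, -1, 0, 0, 0, 1, 0, 0, 0, 0, 0, 0, 1],
)

```text
t: 16.32
ee_pos: [0.4833, 0.1071, 0.0654]
tcp_rot: [[-1.0, -0.001, 0.0], [-0.001, 1.0, -0.001], [-0.0, -0.001, -1.0]]
force: [-0.2, -1.6, -0.1]
opening: 0.217
finger_force: 98.2
```

Request:
step_arm(
  motion=[0, 0, -1, 0, 0, 0, 1, 0, 0, -0.5, 0, 0, 0, 1, 0, 0, 0, 0, 0, 0, 1],
)

```text
t: 16.7
ee_pos: [0.4834, 0.1071, 0.0643]
tcp_rot: [[-1.0, -0.001, 0.001], [-0.001, 1.0, -0.0], [-0.001, -0.0, -1.0]]
force: [-0.4, -1.8, 3.5]
opening: 0.22
finger_force: 98.7
```

Contact with the teeth at the expected height, about 49 mm. I'll press on gradually.

Request:
step_arm(
  motion=[0, 0, -0.7, 0, 0, 0, 1, 0, 0, -0.7, 0, 0, 0, 1, 0, 0, 0, 0, 0, 0, 1],
)

```text
t: 17.08
ee_pos: [0.4835, 0.1072, 0.0631]
tcp_rot: [[-1.0, -0.001, 0.001], [-0.001, 1.0, -0.0], [-0.001, -0.0, -1.0]]
force: [-0.5, -2.3, 6.7]
opening: 0.22
finger_force: 99.1
```

Request:
step_arm(
  motion=[0, 0, -0.7, 0, 0, 0, 1, 0, 0, -0.7, 0, 0, 0, 1, 0, 0, 0, 0, 0, 0, 1],
)

```text
t: 17.45
ee_pos: [0.4835, 0.1072, 0.0619]
tcp_rot: [[-1.0, -0.001, 0.001], [-0.001, 1.0, -0.0], [-0.001, -0.0, -1.0]]
force: [-2.5, -3.7, 7.4]
opening: 0.22
finger_force: 99.2
```

Request:
step_arm(
  motion=[0, 0, -0.7, 0, 0, 0, 1, 0, 0, -0.5, 0, 0, 0, 1, 0, 0, 0, 0, 0, 0, 1],
)

```text
t: 17.82
ee_pos: [0.4834, 0.1072, 0.061]
tcp_rot: [[-1.0, -0.001, 0.001], [-0.001, 1.0, -0.0], [-0.001, -0.0, -1.0]]
force: [-2.0, -2.4, 10.0]
opening: 0.222
finger_force: 99.5
```

Request:
step_arm(
  motion=[0, 0, -0.5, 0, 0, 0, 1, 0, 0, -0.5, 0, 0, 0, 1, 0, 0, 0, 0, 0, 0, 1],
)

```text
t: 18.2
ee_pos: [0.4834, 0.1071, 0.0601]
tcp_rot: [[-1.0, -0.001, 0.001], [-0.001, 1.0, -0.0], [-0.001, -0.0, -1.0]]
force: [-3.5, -3.6, 10.1]
opening: 0.217
finger_force: 99.6
```

Request:
step_arm(
  motion=[0, 0, -0.4, 0, 0, 0, 1, 0, 0, -0.3, 0, 0, 0, 1, 0, 0, 0, 0, 0, 0, 1],
)

```text
t: 18.58
ee_pos: [0.4834, 0.1071, 0.0594]
tcp_rot: [[-1.0, -0.001, 0.001], [-0.001, 1.0, -0.0], [-0.001, -0.0, -1.0]]
force: [-2.6, -3.6, 10.2]
opening: 0.215
finger_force: 99.6
```

Request:
step_arm(
  motion=[0, 0, -0.3, 0, 0, 0, 1, 0, 0, -0.3, 0, 0, 0, 1, 0, 0, 0, 0, 0, 0, 1],
)

```text
t: 18.95
ee_pos: [0.4833, 0.1071, 0.0588]
tcp_rot: [[-1.0, -0.001, 0.001], [-0.001, 1.0, -0.0], [-0.001, -0.0, -1.0]]
force: [-3.4, -3.8, 12.0]
opening: 0.219
finger_force: 99.6
```

Request:
step_arm(
  motion=[0, 0, -0.3, 0, 0, 0, 1, 0, 0, 0, 0, 0, 0, 1],
)

```text
t: 19.2
ee_pos: [0.4833, 0.1071, 0.0587]
tcp_rot: [[-1.0, -0.001, 0.001], [-0.001, 1.0, -0.0], [-0.001, -0.0, -1.0]]
force: [-3.9, -3.0, 12.6]
opening: 0.218
finger_force: 99.8
```

Request:
step_arm(
  motion=[0, 0, -0.3, 0, 0, 0, 1, 0, 0, 0, 0, 0, 0, 1],
)

```text
t: 19.45
ee_pos: [0.4833, 0.1071, 0.0587]
tcp_rot: [[-1.0, -0.001, 0.001], [-0.001, 1.0, -0.0], [-0.001, -0.0, -1.0]]
force: [-3.8, -2.4, 14.8]
opening: 0.222
finger_force: 100.1
```

Request:
step_arm(
  motion=[0, 0, -0.3, 0, 0, 0, 1, 0, 0, 0, 0, 0, 0, 1],
)

```text
t: 19.7
ee_pos: [0.4833, 0.1071, 0.0587]
tcp_rot: [[-1.0, -0.001, 0.001], [-0.001, 1.0, -0.0], [-0.001, -0.0, -1.0]]
force: [-4.4, -2.7, 17.3]
opening: 0.216
finger_force: 100.3
```

Request:
step_arm(
  motion=[0, 0, -0.3, 0, 0, 0, 1, 0, 0, -0.2, 0, 0, 0, 1, 0, 0, 0, 0, 0, 0, 1],
)

```text
t: 20.08
ee_pos: [0.4834, 0.1071, 0.0586]
tcp_rot: [[-1.0, -0.001, 0.002], [-0.001, 1.0, -0.0], [-0.002, -0.0, -1.0]]
force: [-6.3, -4.0, 20.2]
opening: 0.221
finger_force: 100.6
```

Seated: z stopped moving and the push reads 20.2 N. I'll unload, release and rise.

Request:
step_arm(
  motion=[0, 0, 1, 0, 0, 0, 1, 0, 0, 1, 0, 0, 0, 1, 0, 0, 0, 0, 0, 0, -1, 0, 0, 0, 0, 0, 0, -1, 0, 0, 0, 0, 0, 0, -1, 0, 0, 0, 0, 0, 0, -1, 0, 0, 0, 0, 0, 0, -1, 0, 0, 0, 0, 0, 0, -1, 0, 0, 20, 0, 0, 0, -1, 0, 0, 40, 0, 0, 0, -1, 0, 0, 60, 0, 0, 0, -1, 0, 0, 0, 0, 0, 0, -1, 0, 0, 0, 0, 0, 0, -1],
)

```text
t: 21.7
ee_pos: [0.4831, 0.1073, 0.1783]
tcp_rot: [[-1.0, -0.001, 0.0], [-0.001, 1.0, 0.0], [-0.0, 0.0, -1.0]]
force: [-0.7, -0.3, -0.9]
opening: 1.001
finger_force: 0.0
```

```bash
python3 look.py w_fin; python3 - <<'E'
from h import *
f=np.load('w_fin.npz'); s={'ee_pos':f['ee_pos'],'tcp_rot':f['tcp_rot']}; P=cloud('wrist',f['d'],s)
for n,x,y in(("ours",.482,.1075),("A",.601,.1684),("B",.594,.0345)):
    m=(np.hypot(P[...,0]-x,P[...,1]-y)<.02)&(P[...,2]>.054)&(P[...,2]<.08); q=P[m]
    t=q[abs(q[:,2]-np.median(q[:,2]))<.002]; A=np.c_[t[:,:2]-t[:,:2].mean(0),np.ones(len(t))]
    print(n,m.sum(),np.median(q[:,2]),t.mean(0),np.linalg.lstsq(A,t[:,2],rcond=None)[0])
E
```

```text
21.7 [0.4831 0.1073 0.1783] [[-1.     -0.0013  0.0004]
 [-0.0013  1.      0.0001]
 [-0.0004  0.0001 -1.    ]] [12.5259 15.2416 -7.1121 67.6222  0.0021 12.453 ] [-0.7493 -0.2642 -0.9002]
ours 565 0.061312976875417646 [0.4821 0.1075 0.0614] [-0.001  -0.0031  0.0614]
A 429 0.06070296268096875 [0.6019 0.1677 0.0608] [0.0214 0.0039 0.0608]
B 437 0.060708995784968744 [0.5939 0.034  0.0608] [ 0.0358 -0.0182  0.0608]
```

View pics/w_fin.png

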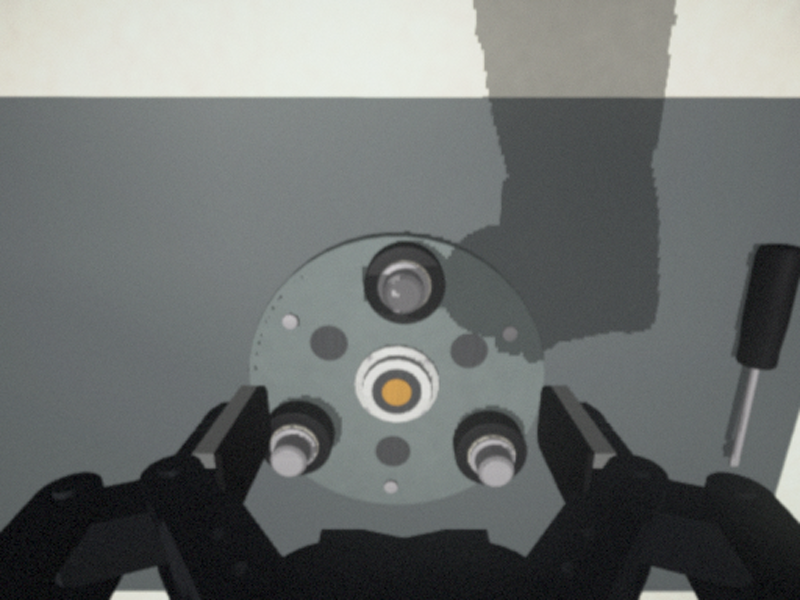

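The nut sits level on the roller at (404,288). Its top is at 61 mm, as required and the same as its neighbours, and the gripper is clear.

```bash
python3 -c "
from station import order; print(order.job_done())"
```

```text
the job is handed in; nothing more can be done
None
```

The roller is down on its collar and the push nut is pressed tight on the hub with a push of about 20 N; the gripper let go, nothing else was touched, and the job was handed in at about 22 s.

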